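# Put the seasonings back in their wooden holders

## Robot

A 7-joint arm with a two-finger parallel gripper is mounted at the origin on a cart in front of the work surface, level with it; the furniture and walls round the work are solid. World frame = base frame: x ahead of the robot, y to its left, z up, the work surface at z = 0. Lengths are in m, angles in rad, forces in N, time in s.
With the tool pointing down it reaches from about 0.4 to 0.85 m from the base axis. Payload 4.5 kg.
Tool frame: the origin (TCP) lies where the fingers leave the gripper's body, on its centre line; the fingertips stand 64 mm ahead of it and the grasp point (between the pads) lies 45 mm ahead of it; z points along the fingers, y is the line along which they close (so a half turn about z gives the same grasp; the last joint's range is limited). The gripper opens to 88 mm and grips with 3 to 60 N. Pads are 18 mm wide; open, the fingers measure 123 mm over their backs; the gripper's body (75 mm by 187 mm) begins 45 mm behind the grasp point.
Start: joints at [-1.273, 0.689, -0.195, 1.565, 0.157, 0.902, -0.215], TCP at [0.163, 0.603, 0.303] pointing down, gripper open.
Joint ranges: [-3.01, 3.01], [-0.46, 2.08], [-1.47, 1.51], [0.13, 2.56], [-1, 4.14], [0.04, 2.09], [-2.66, 2.66]. Speed limits (rad/s): [2.57, 2.57, 3.14, 3.14, 3.14, 3.14, 3.14].

## Interface

Orientations are given as a unit quaternion [x, y, z, w].
In Python, from plant import r gives the robot as it stands.
- The arm moves only by the tool play_rows, never from a script. Its arguments are lists of equal length, an entry for each row: "translation": the shift along the tool's x, y, z in m, a list of three; "delta_rot": the turn, a rotation vector about the tool's x, y, z in degrees, a list of three; "grip": the opening, from -1 (shut) to 1 (fully open). In form: {"translation": [[x, y, z], ...], "delta_rot": [[rx, ry, rz], ...], "grip": [grip, ...]}. A call has 1 to 20 rows; each row shifts and turns the commanded pose from where the row before left it, along the tool's axes as they then stand; what a row does not reach is not made up. A row lasts 1/8 s, in which the tool goes at most 62.5 mm and 10.7 degrees, less where a joint would pass 70% of its speed; a pose out of reach is approached as far as the arm can. A call with a gripper value outside its range is refused whole. The fingers move at their own pace and stop on an object; "squeeze" is the grip in N (left out, the last holds). Time passes only in rows, so rows that do not move let the fingers close. It gives the time, the measured TCP pose, the force, the opening and the grip force at its end, in the units of the state.
- r.get_state(): the state, without advancing time (a new reading comes with each control period).
- r.snapshot(name): name is "scene" or "top" or "wrist"; returns the picture (400x640x3 uint8, blue, green, red); there is no depth.
- r.get_calibration(name): a dict with "intrinsics" (3x3 intrinsics, pixels), "eye" and "rotation" of the camera in the world. Camera axes: x right, y up, looking along -z (the intrinsics and any distortion apply to the point x, -y, -z); pixel columns grow to the right and rows downward; lengths in m; the calibration is good to about 2 mm. The wrist camera is an equidistant fisheye: a pixel r from the principal point sees the ray r / f radians off the axis. A picture is of the moment at which its call begins: read the wrist's pose just before it. get_calibration takes no time and is no camera call; for the wrist camera it gives the pose at the moment of the call.
- r.finish_job(): hands the job in; it is judged then, once.
Trained networks look in the newest picture that a camera, given by its name, has taken for a name from the list of things; names that differ only in an ending like _2 or _b are one class to them, and where a whole thing is asked for, a point or a joint stands for the part that bears it (a point fixed in the world has none). Each returns a list of dicts, best first, with "confidence" (0 to 1); they miss things now and then, are a little off and sometimes report something else, mostly with a low value. They report only what shows in the picture. A call takes as long as a camera call. They do not tell look-alikes from the thing itself.
- r.look_for(camera, target): "point" ([x, y, z] in m, in world coordinates, good to about 4 mm: the middle of the surface that is visible of it).
- r.silhouettes(camera, target): "pixels" (400x640 bool, what is visible of it).
The state is a dict: "clock": time; "q": joint angles; "qd": joint speeds; "joint_torque": joint torques, N m; "tool_pos": TCP position; "eef_rot": TCP orientation; "contact_force": force on the tool from outside, world axes, zero at the start; "moment": the same for the moment, N m; "opening": opening from 0.0 (shut) to 1.0 (fully open); "finger_force": force on a finger pad.
Only numpy, scipy, OpenCV 4.12 (cv2) and the standard library are available. Lean on these libraries where they do the work, as an engineer would, in place of code of your own. Each camera call takes 0.05 s, during which the arm holds its last target. There are 200 camera calls.

## Task

Pick out the three seasoning containers from the things in the open middle of the worktop and put each upright, right down on the floor of its own wooden holder: the slim round jar in the small round holder, the square jar in the square holder and the stout white bottle in the large round holder. Lower them in gently rather than dropping them, and leave the garlic, the tomato and the matchbox standing where they are.

Things in the scene. Friction and masses are not known exactly. Their poses are not given: they have to be found in the camera images.
- slim_jar: Slim round spice jar, tallest of the three, with a mustard-yellow cap as wide as the jar: diameter 42 mm, 106 mm tall, cap the top 21 mm, 0.08 to 0.15 kg, loose, standing upright. Origin at the centre of its underside, z up; grasp the sides 50 to 90 mm above the underside.
- square_jar: Clear spice jar of rounded-square section with a round red cap: 46 mm across the flats, 55 mm across the corners, flats facing its own x and y axes, cap diameter 45 mm, the top 21 mm; 97 mm tall, 0.08 to 0.15 kg, loose, standing upright. Origin at the centre of its underside, z up; grasp two oppopoint flats. It goes into its holder at any yaw, most easily squared up with it.
- stout_bottle: Stout round white bottle with a red band: body diameter 54 mm up to about 55 mm, then a shoulder; white cap, diameter 43 mm, from 72 to 86 mm; 0.10 to 0.20 kg, loose, upright. Origin at the centre of its underside, z up; grasp the body 35 to 50 mm up, or the cap. It starts at y below 0.42; a like bottle at the far left by the bowls, y over 0.6, is fixed and no part of the job.
- small_holder: Small round cup-like holder of light wood, fixed to the worktop: well of 54 mm diameter, outside 72 mm, rim 24 mm above the worktop, floor of the well 6 mm above the worktop. Origin at the centre of its underside.
- square_holder: Square holder of light wood, fixed to the worktop: square well 60 x 60 mm, outside 76 x 76 mm, rim 24 mm above the worktop, floor of the well 6 mm above the worktop. Origin at the centre of its underside; x and y axes along its sides.
- large_holder: Large round cup-like holder of light wood, fixed to the worktop: well of 70 mm diameter, outside 88 mm, rim 24 mm above the worktop, floor of the well 6 mm above the worktop. Origin at the centre of its underside.
- garlic: Garlic bulb, 53 mm across, 52 mm tall, loose; leave it alone. Origin at the centre of its underside.
- tomato: Red tomato, 65 mm across, 66 mm tall, loose; leave it alone. Origin at the centre of its underside.
- matchbox: Matchbox lying flat, 36 x 52 x 14 mm, loose; leave it alone. Origin at the centre of its underside, y along its length.
Things that resemble listed ones, but are neither listed nor needed, are in the scene too. Leave any orange or purple look-alike of the small_holder alone. Of the things shaped like the slim_jar, the yellow one is meant.

How it is judged:
By the outcome, as a careful person would: the job done as asked, in the order asked, and still so for the second after the job is handed in, with the robot touching nothing.
It also fails if it takes over 83 s, if anything falls off the work surface, if the arm or the gripper's body presses on something with over 40 N, if the wrist force passes 120 N, or if a joint passes its speed limit or range.

## Working session

There is one attempt and no reset: what is moved stays moved. The work goes in short steps, Python scripts to look and compute and a tool call to move; the robot and the scene stay as the last step left them, time stands still between calls to the robot, and variables do not carry over. Pictures are saved under pics/ and viewed, at most 14 in all, crops included, and the job is handed in when it is done.

Besides the shell and the picture viewer there is one more tool, called after ">>>" as name(argument=value, ...), one argument or row to a line, values as JSON. play_rows: Moves the arm, as the interface text tells. Its arguments: {"type":"object","properties":{"translation":{"type":"array","items":{"type":"array","items":{"type":"number"}}},"delta_rot":{"type":"array","items":{"type":"array","items":{"type":"number"}}},"grip":{"type":"array","items":{"type":"number"}},"squeeze":{"type":"number"}},"required":["translation","delta_rot","grip"]}

```bash
mkdir -p pics; ls; cat > h.py <<'E'
import numpy as np, cv2
from scipy.spatial.transform import Rotation as R
from plant import r
def snap(c,f=None):
    im=np.array(r.snapshot(c))
    if f: cv2.imwrite('pics/'+f,im)
    return im
def proj(c,p,cal=None):
    k=cal or r.get_calibration(c); K=np.array(k['intrinsics']); Rt=np.array(k['rotation'])
    v=Rt.T@(np.array(p)-np.array(k['eye'])); v=np.array([v[0],-v[1],-v[2]])
    if c=='wrist':
        th=np.arctan2(np.hypot(v[0],v[1]),v[2]); n=np.hypot(v[0],v[1])+1e-12
        v=np.array([v[0]/n*th,v[1]/n*th,1])
    else: v=v/v[2]
    return (K@v)[:2]
def ray(c,uv,cal=None):
    k=cal or r.get_calibration(c); K=np.array(k['intrinsics'])
    m=np.linalg.inv(K)@np.array([uv[0],uv[1],1.])
    if c=='wrist':
        th=np.hypot(m[0],m[1]); m=np.array([m[0]/th*np.sin(th),m[1]/th*np.sin(th),np.cos(th)])
    d=np.array(k['rotation'])@np.array([m[0],-m[1],-m[2]]); return np.array(k['eye']),d/np.linalg.norm(d)
def atz(c,uv,z,cal=None):
    o,d=ray(c,uv,cal); return o+d*(z-o[2])/d[2]
E
python3 - <<'E'
from h import *
s=r.get_state();print(s)
for c in ['scene','top','wrist']:
    snap(c,c+'0.png');k=r.get_calibration(c);print(c,k)
for c in ['scene','top']:
    for t in ['slim_jar','square_jar','stout_bottle','small_holder','square_holder','large_holder','garlic','tomato','matchbox']:
        print(c,t,[(np.round(d['point'],3).tolist(),round(d['confidence'],2),proj(c,d['point']).round().tolist()) for d in r.look_for(c,t)])
E
```

```text
pics
{'clock': 0.0, 'q': array([-1.27321461,  0.6899806 , -0.19449173,  1.56634822,  0.15733698,
        0.90251105, -0.21512793]), 'qd': array([-1.14273450e-03, -1.05046687e-03,  2.13049235e-04, -1.16215710e-04,
        5.15456884e-04, -3.99102833e-05, -9.10848811e-04]), 'joint_torque': array([ 9.20056300e-04, -5.27555287e+01, -1.26615465e+00, -1.53421390e+01,
       -5.24933240e-02,  6.39375765e-03,  1.63236582e-04]), 'tool_pos': array([0.16288162, 0.60286373, 0.30191037]), 'eef_rot': array([ 1.31477650e-01,  9.91318702e-01, -9.26066803e-04, -3.22208015e-05]), 'contact_force': array([ 0.03392235, -0.73051848, -0.50823483]), 'moment': array([ 0.01849062,  0.02867276, -0.02386612]), 'finger_force': 0.0, 'opening': 0.9999551849236215}
scene {'intrinsics': array([[461.47344203,   0.        , 319.75746614],
       [  0.        , 461.47344203, 209.60661524],
       [  0.        ,   0.        ,   1.        ]]), 'eye': array([ 0.00693336, -0.95472015,  1.03327419]), 'rotation': array([ 0.40153589, -0.10297734, -0.24126721,  0.87747064])}
top {'intrinsics': array([[434.75063824,   0.       
[... 221 characters left out ...]
.70435675,  0.70737167])}
wrist {'intrinsics': array([[309.70691629,   0.        , 316.44998757],
       [  0.        , 309.70691629, 201.39784295],
       [  0.        ,   0.        ,   1.        ]]), 'eye': array([0.09270769, 0.62182145, 0.38404638]), 'rotation': array([-0.1160579 , -0.08723088,  0.60180322,  0.78533701])}Traceback (most recent call last):
  File "<stdin>", line 7, in <module>
  File "h.py", line 10, in proj
    v=Rt.T@(np.array(p)-np.array(k['eye'])); v=np.array([v[0],-v[1],-v[2]])
      ~~~~^^~~~~~~~~~~~~~~~~~~~~~~~~~~~~~~~
ValueError: matmul: Input operand 1 has a mismatch in its core dimension 0, with gufunc signature (n?,k),(k,m?)->(n?,m?) (size 3 is different from 4)
```

```bash
sed -i "s/Rt=np.array(k\['rotation'\])/Rt=R.from_quat(k['rotation']).as_matrix()/; s/d=np.array(k\['rotation'\])@/d=R.from_quat(k['rotation']).as_matrix()@/" h.py
python3 - <<'E'
from h import *
for c in ['scene','top']:
    for t in ['slim_jar','square_jar','stout_bottle','small_holder','square_holder','large_holder','garlic','tomato','matchbox']:
        print(c,t,[(np.round(d['point'],3).tolist(),round(d['confidence'],2),proj(c,d['point']).round().tolist()) for d in r.look_for(c,t)])
E
```

```text
scene slim_jar [([0.502, 0.147, 0.064], 0.61, [285.0, 193.0]), ([0.438, 0.207, 0.067], 0.57, [260.0, 189.0])]
scene square_jar [([0.61, 0.206, 0.056], 0.85, [304.0, 176.0])]
scene stout_bottle [([0.563, 0.323, 0.053], 0.68, [278.0, 164.0])]
scene small_holder [([0.684, -0.268, 0.015], 0.86, [404.0, 261.0]), ([0.645, -0.158, 0.014], 0.85, [372.0, 243.0]), ([0.706, -0.05, 0.017], 0.75, [368.0, 216.0])]
scene square_holder [([0.444, -0.16, 0.013], 0.7, [316.0, 269.0])]
scene large_holder [([0.543, -0.322, 0.008], 0.84, [375.0, 294.0])]
scene garlic [([0.443, 0.339, 0.031], 0.62, [246.0, 177.0])]
scene tomato [([0.594, 0.01, 0.042], 0.82, [329.0, 211.0])]
scene matchbox [([0.439, 0.071, 0.012], 0.59, [279.0, 224.0]), ([0.646, -0.158, 0.01], 0.29, [372.0, 244.0])]
top slim_jar [([0.506, 0.156, 0.105], 0.83, [267.0, 218.0]), ([0.447, 0.21, 0.103], 0.59, [243.0, 244.0])]
top square_jar [([0.616, 0.216, 0.094], 0.61, [243.0, 172.0])]
top stout_bottle [([0.568, 0.324, 0.078], 0.65, [198.0, 193.0])]
top small_holder [([0.649, -0.155, 0.01], 0.91, [393.0, 166.0]), ([0.709, -0.05, 0.01], 0.84, [352.0, 143.0]), ([0.687, -0.261, 0.01], 0.74, [433.0, 152.0])]
top square_holder [([0.442, -0.158, 0.011], 0.59, [395.0, 247.0])]
top large_holder [([0.537, -0.32, 0.002], 0.92, [457.0, 210.0])]
top garlic [([0.45, 0.344, 0.032], 0.58, [193.0, 243.0])]
top tomato [([0.603, 0.027, 0.053], 0.97, [322.0, 181.0])]
top matchbox [([0.444, 0.079, 0.013], 0.69, [302.0, 246.0])]
```

View pics/scene0.png

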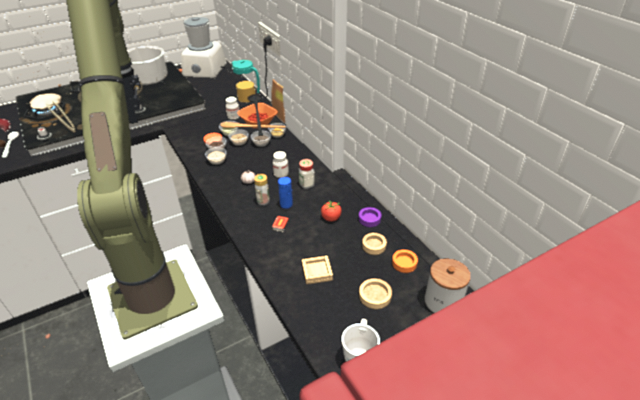

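View pics/top0.png

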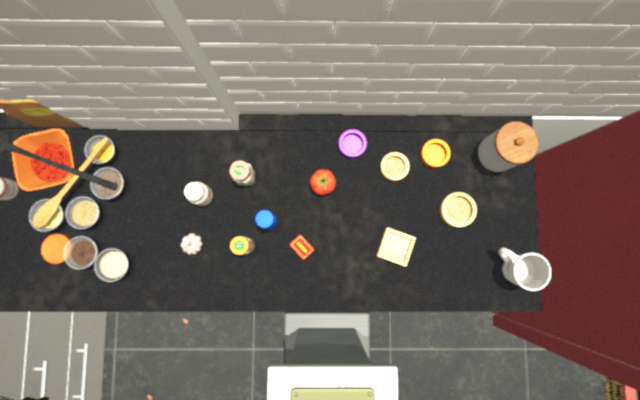

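The yellow slim jar is at top pixel (241,245), with the blue decoy at (266,219). The square jar is at (241,172) and the stout bottle at (198,193). The natural-wood small holder is at (394,166), the purple one at (352,143) and the orange one at (435,152). The square holder, slightly turned, is at (397,247), and the large holder is at (458,210).

```bash
cat > meas.py <<'E'
from h import *
from scipy.optimize import least_squares
def cyl(c,rs,zs):
    a=np.linspace(0,2*np.pi,40)
    return np.array([[q*np.cos(t),q*np.sin(t),z] for q,z in zip(rs,zs) for t in a])+c
def pm(c,pts,cal):
    m=np.zeros((1600,2560),np.uint8); uv=np.array([proj(c,p,cal) for p in pts])*4+1.5
    cv2.fillConvexPoly(m,cv2.convexHull(uv.round().astype(np.int32)),1)
    M=cv2.moments(m,True); return np.array([M['m10']/M['m00'],M['m01']/M['m00']])/4-.375
items={'slim_jar':([.021,.021],[0,.106],(.445,.21)),'square_jar':([.0255,.0225],[0,.097],(.615,.213)),'stout_bottle':([.027,.027,.0215],[0,.055,.086],(.567,.324)),
'small_holder':([.036]*2,[0,.024],(.649,-.155)),'square_holder':([.043]*2,[0,.024],(.442,-.158)),'large_holder':([.044]*2,[0,.024],(.54,-.32))}
if __name__=='__main__':
    cals={c:r.get_calibration(c) for c in ['scene','top']}; [snap(c) for c in cals]
    for t,(rs,zs,g) in items.items():
        ob={}
        for c in cals:
            best=None
            for d in r.silhouettes(c,t):
                m=np.array(d['pixels']).astype(np.uint8); M=cv2.moments(m,True)
                if M['m00']<20: continue
                u=np.array([M['m10'],M['m01']])/M['m00']
                e=np.linalg.norm(u-proj(c,[*g,.04],cals[c]))
                if best is None or e<best[0]: best=(e,u,m,M['m00'])
            ob[c]=best; cv2.imwrite(f'pics/m_{t}_{c}.png',best[2]*255)
        f=lambda p,cs:np.concatenate([pm(c,cyl([p[0],p[1],p[2] if len(p)>2 else 0],rs,zs),cals[c])-ob[c][1] for c in cs])
        o=dict(diff_step=3e-3)
        res=[least_squares(f,x,args=(cs,),x_scale=.1,**o).x.round(4).tolist() for x,cs in (([*g,0.],['scene','top']),(g,['top']),(g,['scene']))]
        print(t,res,[(c,round(ob[c][0],1),ob[c][3]) for c in ob])
        if t=='square_holder':
            cn=max(cv2.findContours(ob['top'][2],0,1)[0],key=len)[:,0]
            w=np.array([atz('top',p,.018,cals['top'])[:2] for p in cn.astype(float)]).astype(np.float32)
            print(cv2.minAreaRect(w*1000))
E
python3 meas.py
```

```text
slim_jar [[0.4455, 0.2177, 0.0], [0.4447, 0.2189], [0.4464, 0.2134]] [('scene', np.float64(4.0), 369.0), ('top', np.float64(5.4), 331.0)]
square_jar [[0.6222, 0.2238, 0.0], [0.6209, 0.2243], [0.6267, 0.2251]] [('scene', np.float64(4.5), 387.0), ('top', np.float64(5.8), 515.0)]
stout_bottle [[0.5733, 0.3328, 0.0], [0.5726, 0.3335], [0.5757, 0.3325]] [('scene', np.float64(2.2), 329.0), ('top', np.float64(4.0), 506.0)]
small_holder [[0.6492, -0.1598, 0.0], [0.6473, -0.1596], [0.6531, -0.1583]] [('scene', np.float64(6.8), 426.0), ('top', np.float64(2.6), 626.0)]
square_holder [[0.4443, -0.1593, 0.0], [0.4426, -0.1586], [0.4464, -0.1594]] [('scene', np.float64(6.6), 667.0), ('top', np.float64(1.5), 959.0)]
((442.8096008300781, -158.2401123046875), (78.66984558105469, 76.98383331298828), 70.12107849121094)
large_holder [[0.5396, -0.3204, 0.0], [0.5382, -0.3197], [0.5418, -0.3205]] [('scene', np.float64(6.6), 767.0), ('top', np.float64(3.9), 1052.0)]
```

```bash
sed -i 's/p\[2\] if len(p)>2/p[2]-.5 if len(p)>2/; s/\[\*g,0\.\]/[*g,.5]/' meas.py
cat > plan.py <<'E'
import sys
from h import *
# usage: plan.py x y z(tcp) yaw_deg(of tool y in world) n
s=r.get_state(); M=R.from_quat(s['eef_rot']).as_matrix(); p=s['tool_pos']
psi=np.degrees(np.arctan2(M[1,1],M[0,1]))
print('t',round(s['clock'],2),'pos',p.round(4),'yaw',psi.round(2),'tilt',M[:2,2].round(4),'q',s['q'].round(2),'op',round(s['opening'],3),'ff',round(s['finger_force'],1),'F',s['contact_force'].round(1))
if len(sys.argv)>1:
    x,y,z,yaw,n=map(float,sys.argv[1:]); d=(psi-yaw+180)%360-180
    c,sn=np.cos(np.radians(yaw)),np.sin(np.radians(yaw)); T=np.array([[-sn,c,0],[c,sn,0],[0,0,-1]])
    e=T.T@0 if 0 else T@(np.array([x,y,z])-p)
    print('turn about tool z:',d.round(2),'then shift in tool axes after turn:',e.round(4),'per row /n',(e/n).round(4),'dist',np.linalg.norm(e).round(3))
E
python3 plan.py .48 .22 .3 45 8; python3 meas.py; python3 -c "
from h import *
k=r.get_calibration('wrist');print(atz('wrist',[316,201],0),atz('wrist',[316,390],0),atz('wrist',[20,201],0))"
```

```text
t 1.8 pos [0.1629 0.6034 0.3028] yaw 74.89 tilt [0.     0.0001] q [-1.27  0.69 -0.19  1.57  0.16  0.9  -0.22] op 1.004 ff 0.0 F [-0.2 -0.1  0.4]
turn about tool z: 29.89 then shift in tool axes after turn: [-0.4953 -0.0469  0.0028] per row /n [-0.0619 -0.0059  0.0003] dist 0.498
slim_jar [[0.4452, 0.2173, 0.5007], [0.4441, 0.2178], [0.4476, 0.2172]] [('scene', np.float64(4.7), 350.0), ('top', np.float64(4.9), 366.0)]
square_jar [[0.6242, 0.2247, 0.4988], [0.6226, 0.2246], [0.6252, 0.2224]] [('scene', np.float64(4.0), 389.0), ('top', np.float64(6.3), 456.0)]
stout_bottle [[0.5723, 0.3319, 0.5042], [0.5715, 0.3336], [0.5776, 0.3357]] [('scene', np.float64(2.7), 320.0), ('top', np.float64(3.9), 497.0)]
small_holder [[0.6497, -0.1595, 0.5018], [0.6488, -0.1588], [0.6528, -0.1582]] [('scene', np.float64(6.9), 433.0), ('top', np.float64(2.1), 621.0)]
square_holder [[0.4438, -0.159, 0.4987], [0.442, -0.1581], [0.4459, -0.1613]] [('scene', np.float64(7.2), 634.0), ('top', np.float64(1.7), 969.0)]
((442.0198974609375, -157.4790496826172), (79.50111389160156, 78.21000671386719), 70.2092056274414)
large_holder [[0.5384, -0.3199, 0.5011], [0.5372, -0.3194], [0.5408, -0.3198]] [('scene', np.float64(6.6), 752.0), ('top', np.float64(4.1), 982.0)]
[0.20329446 0.59117737 0.        ] [0.56066746 0.49448505 0.        ] [0.05467181 0.04051975 0.        ]
```

>>> play_rows(
  translation=[
    [0,0,0],
    [0,0,0],
    [0,0,0],
    [-0.05,-0.005,0],
    [-0.05,-0.005,0],
    [-0.05,-0.005,0],
    [-0.05,-0.005,0],
    [-0.05,-0.005,0],
    [-0.05,-0.005,0],
    [-0.05,-0.005,0],
    [-0.05,-0.005,0],
    [-0.05,-0.005,0],
    [-0.045,-0.002,0],
    [0,0,0],
    [0,0,0],
    [0,0,0],
  ],
  delta_rot=[
    [0,0,10],
    [0,0,10],
    [0,0,9.89],
    [0,0,0],
    [0,0,0],
    [0,0,0],
    [0,0,0],
    [0,0,0],
    [0,0,0],
    [0,0,0],
    [0,0,0],
    [0,0,0],
    [0,0,0],
    [0,0,0],
    [0,0,0],
    [0,0,0],
  ],
  grip=[1,1,1,1,1,1,1,1,1,1,1,1,1,1,1,1],
)

```text
clock: 4.5
tool_pos: [0.4787, 0.2217, 0.3028]
eef_rot: [0.381, 0.924, 0.0, -0.0]
contact_force: [-0.1, 0.2, 0.2]
opening: 0.999
finger_force: 0.0
```

```bash
python3 plan.py .445 .2175 .3 45 5; python3 -c "
from h import *
snap('wrist','w1.png')
for t in ['slim_jar','square_jar','stout_bottle','garlic','matchbox']:
    print(t,[(np.round(d['point'],3).tolist(),round(d['confidence'],2),proj('wrist',d['point']).round().tolist()) for d in r.look_for('wrist',t)])
for n,p in dict(slim=(.445,.2175,.106),slimb=(.445,.2175,0),sq=(.623,.2246,.097),st=(.572,.333,.086)).items(): print(n,proj('wrist',p).round(1))
"
```

```text
t 4.5 pos [0.4787 0.2217 0.3028] yaw 45.16 tilt [-0.0006  0.0008] q [-0.45  0.56 -0.11  1.86  0.09  0.73  0.18] op 0.999 ff 0.0 F [-0.1  0.2  0.2]
turn about tool z: 0.16 then shift in tool axes after turn: [ 0.0209 -0.0268  0.0028] per row /n [ 0.0042 -0.0054  0.0006] dist 0.034
slim_jar [([0.502, 0.168, 0.105], 0.9, [295.0, 243.0]), ([0.442, 0.223, 0.109], 0.82, [288.0, 161.0]), ([0.45, 0.348, 0.037], 0.36, [378.0, 80.0])]
square_jar [([0.602, 0.218, 0.058], 0.95, [387.0, 253.0])]
stout_bottle [([0.56, 0.332, 0.076], 0.7, [444.0, 165.0]), ([0.449, 0.349, 0.036], 0.48, [379.0, 78.0]), ([0.603, 0.218, 0.06], 0.16, [388.0, 254.0])]
garlic [([0.45, 0.347, 0.035], 0.93, [378.0, 80.0])]
matchbox [([0.562, 0.328, 0.075], 0.74, [442.0, 167.0]), ([0.443, 0.082, 0.018], 0.71, [222.0, 226.0])]
slim [287.2 166.7]
slimb [295.1 151.5]
sq [410.6 275.2]
st [454.1 173.3]
```

View pics/w1.png

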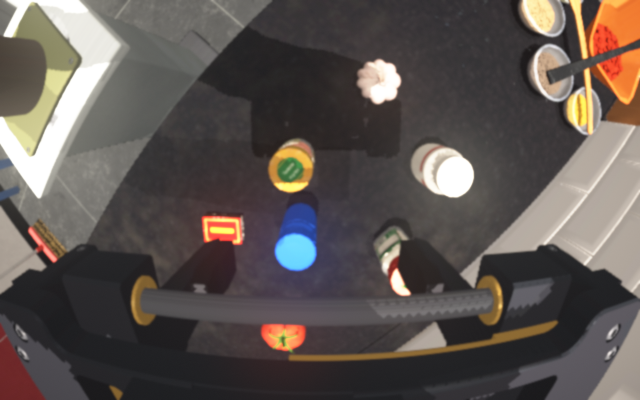

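In the wrist view, the slim jar's yellow cap is at about (291,170), with the blue decoy at (296,250). The stout bottle's cap is at (454,176) and the square jar is half hidden behind a finger near (395,260).

```bash
python3 - <<'E'
from h import *
im=cv2.imread('pics/w1.png'); h=cv2.cvtColor(im,cv2.COLOR_BGR2HSV)
def fit(m,box,z):
    x0,y0,x1,y1=box; q=np.zeros_like(m); q[y0:y1,x0:x1]=m[y0:y1,x0:x1]
    c=max(cv2.findContours(q,0,1)[0],key=cv2.contourArea)[:,0].astype(float)
    w=np.array([atz('wrist',p,z)[:2] for p in c])*1000
    print('px',cv2.minEnclosingCircle(c.astype(np.float32)),'world',cv2.minEnclosingCircle(w.astype(np.float32)),w.min(0),w.max(0))
fit(cv2.inRange(h,(15,120,120),(32,255,255))|cv2.inRange(h,(40,60,30),(90,255,255)),(260,130,325,200),.103)
fit(cv2.inRange(h,(0,0,200),(180,40,255)),(425,145,480,205),.082)
E
python3 - <<'E'
from h import *
im=cv2.imread('pics/w1.png'); cv2.imwrite('pics/c1.png',cv2.resize(im[125:315,240:490],None,fx=3,fy=3,interpolation=cv2.INTER_CUBIC))
E
```

```text
px ((290.5, 169.0), 23.585052490234375) world ((448.88482666015625, 217.10540771484375), 22.355812072753906) [428.16573525 195.2864992 ] [469.83078809 238.92430518]
px ((448.4333190917969, 172.56666564941406), 25.71344566345215) world ((569.8056030273438, 329.31793212890625), 30.99991226196289) [539.60907423 302.1685759 ] [599.86295892 354.77501425]
```

View pics/c1.png

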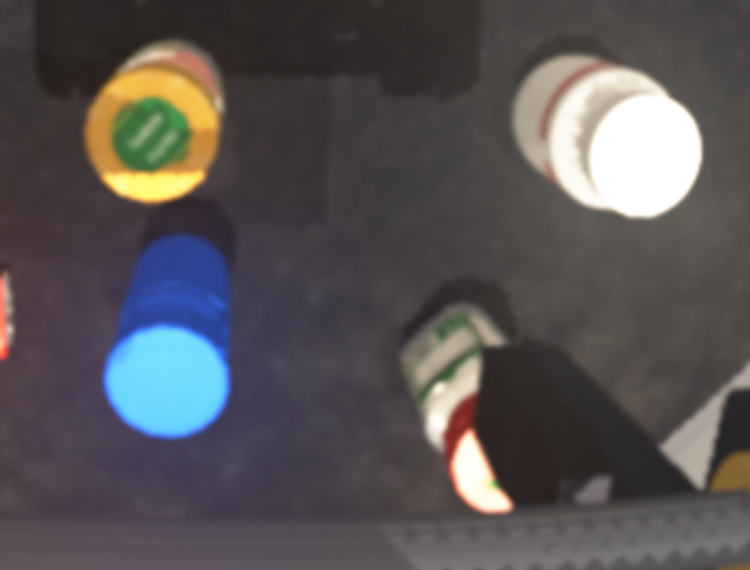

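>>> play_rows(
  translation=[
    [0.01,-0.013,0.02],
    [0.009,-0.013,0.02],
    [0,0,0.03],
    [0,0,0.03],
    [0,0,0.03],
    [0,0,0.03],
    [0,0,0.02],
    [0,0,0.006],
    [0,0,0],
    [0,0,0],
    [0,0,0],
  ],
  delta_rot=[
    [0,0,0],
    [0,0,0],
    [0,0,0],
    [0,0,0],
    [0,0,0],
    [0,0,0],
    [0,0,0],
    [0,0,0],
    [0,0,0],
    [0,0,0],
    [0,0,0],
  ],
  grip=[1,1,1,1,1,1,1,1,1,1,1],
)

```text
clock: 6.18
tool_pos: [0.4483, 0.2154, 0.1174]
eef_rot: [0.383, 0.924, 0.001, 0.0]
contact_force: [-0.0, -0.1, 0.5]
opening: 1.004
finger_force: 0.0
```

```bash
python3 plan.py .447 .217 .117 45 1; python3 -c "
from h import *
snap('wrist','w2.png')"
```

```text
t 6.17 pos [0.4483 0.2154 0.1174] yaw 44.99 tilt [0.0012 0.0008] q [-0.52  0.85 -0.04  2.08  0.15  0.21  0.1 ] op 1.004 ff 0.0 F [-0.  -0.1  0.5]
turn about tool z: -0.01 then shift in tool axes after turn: [0.0021 0.0003 0.0004] per row /n [0.0021 0.0003 0.0004] dist 0.002
```

View pics/w2.png

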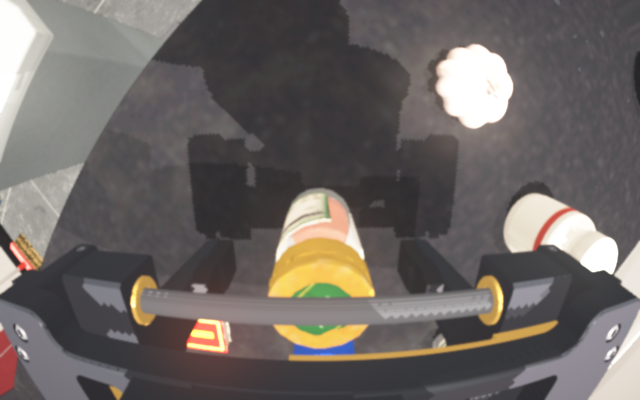

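The jar is centred between the fingers (cap at x≈320), so I'll close and lift.

>>> play_rows(
  translation=[
    [0.002,0,0],
    [0,0,0],
    [0,0,0],
    [0,0,0],
    [0,0,0],
    [0,0,0],
    [0,0,-0.01],
    [0,0,-0.03],
    [0,0,-0.05],
    [0,0,-0.05],
    [0,0,-0.02],
  ],
  delta_rot=[
    [0,0,0],
    [0,0,0],
    [0,0,0],
    [0,0,0],
    [0,0,0],
    [0,0,0],
    [0,0,0],
    [0,0,0],
    [0,0,0],
    [0,0,0],
    [0,0,0],
  ],
  grip=[0,-1,-1,-1,-1,-1,-1,-1,-1,-1,-1],
  squeeze=20,
)

```text
clock: 7.6
tool_pos: [0.4471, 0.2168, 0.2801]
eef_rot: [0.383, 0.924, 0.002, 0.001]
contact_force: [-0.2, 0.2, -0.8]
opening: 0.464
finger_force: 20.0
```

```bash
python3 plan.py .649 -.159 .277 45 10;python3 plan.py .649 -.159 .277 0 10
```

```text
t 7.6 pos [0.4471 0.2168 0.2801] yaw 44.98 tilt [0.004  0.0023] q [-0.47  0.56 -0.11  1.98  0.1   0.61  0.14] op 0.464 ff 20.0 F [-0.2  0.2 -0.8]
turn about tool z: -0.02 then shift in tool axes after turn: [-0.4085 -0.1229  0.0031] per row /n [-0.0409 -0.0123  0.0003] dist 0.427
t 7.6 pos [0.4471 0.2168 0.2801] yaw 44.98 tilt [0.004  0.0023] q [-0.47  0.56 -0.11  1.98  0.1   0.61  0.14] op 0.464 ff 20.0 F [-0.2  0.2 -0.8]
turn about tool z: 44.98 then shift in tool axes after turn: [-0.3758  0.2019  0.0031] per row /n [-0.0376  0.0202  0.0003] dist 0.427
```

>>> play_rows(
  translation=[
    [-0.02,-0.006,0],
    [-0.041,-0.0125,0],
    [-0.041,-0.0125,0],
    [-0.041,-0.0125,0],
    [-0.041,-0.0125,0],
    [-0.041,-0.0125,0],
    [-0.041,-0.0125,0],
    [-0.041,-0.0125,0],
    [-0.041,-0.0125,0],
    [-0.041,-0.0125,0.003],
    [-0.02,-0.0045,0],
    [0,0,0],
    [0,0,0],
    [0,0,0],
    [0,0,0],
  ],
  delta_rot=[
    [0,0,0],
    [0,0,0],
    [0,0,0],
    [0,0,0],
    [0,0,0],
    [0,0,0],
    [0,0,0],
    [0,0,0],
    [0,0,0],
    [0,0,0],
    [0,0,0],
    [0,0,0],
    [0,0,0],
    [0,0,0],
    [0,0,0],
  ],
  grip=[-1,-1,-1,-1,-1,-1,-1,-1,-1,-1,-1,-1,-1,-1,-1],
)

```text
clock: 9.48
tool_pos: [0.6485, -0.1586, 0.2739]
eef_rot: [0.382, 0.924, 0.0, -0.0]
contact_force: [-0.7, -0.7, 0.5]
opening: 0.463
finger_force: 20.0
```

```bash
python3 plan.py .649 -.159 .167 45 1; python3 -c "
from h import *
im=snap('wrist','w3.png')
a=np.linspace(0,6.28,60)
for p in cv2.KeyPoint_convert([]) or [(.649+.027*np.cos(t),-.159+.027*np.sin(t),.024) for t in a]+[(.649+.036*np.cos(t),-.159+.036*np.sin(t),.024) for t in a]:
    u=proj('wrist',p); cv2.circle(im,tuple(int(round(v)) for v in u),0,(255,0,255),-1)
cv2.imwrite('pics/w3o.png',im)"
```

```text
t 9.47 pos [ 0.6485 -0.1586  0.2739] yaw 45.08 tilt [-0.0001  0.0004] q [ 0.26  0.78 -0.17  1.45  0.15  0.92  0.83] op 0.463 ff 20.0 F [-0.7 -0.7  0.5]
turn about tool z: 0.08 then shift in tool axes after turn: [-0.0007  0.      0.1069] per row /n [-0.0007  0.      0.1069] dist 0.107
```

View pics/w3o.png

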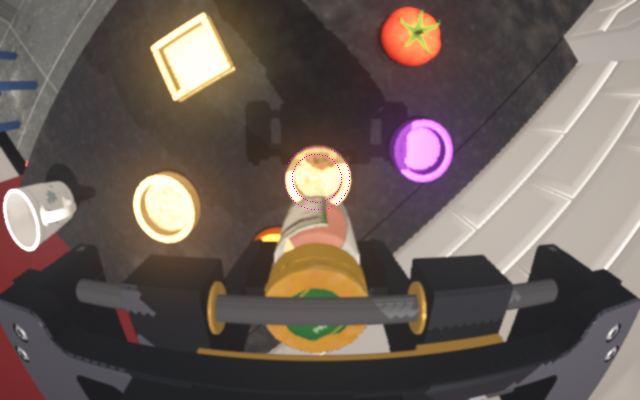

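The holder matches the overlay, centred near (318,178). I'll lower the jar to just above the floor of the well.

>>> play_rows(
  translation=[
    [-0.001,0,0.02],
    [0,0,0.03],
    [0,0,0.03],
    [0,0,0.02],
    [0,0,0.015],
    [0,0,0.01],
    [0,0,0.01],
    [0,0,0.007],
    [0,0,0],
    [0,0,0],
  ],
  delta_rot=[
    [0,0,0],
    [0,0,0],
    [0,0,0],
    [0,0,0],
    [0,0,0],
    [0,0,0],
    [0,0,0],
    [0,0,0],
    [0,0,0],
    [0,0,0],
  ],
  grip=[-1,-1,-1,-1,-1,-1,-1,-1,-1,-1],
)

```text
clock: 10.78
tool_pos: [0.6497, -0.1603, 0.1321]
eef_rot: [0.383, 0.924, 0.0, 0.0]
contact_force: [0.1, -0.0, 0.0]
opening: 0.466
finger_force: 20.0
```

```bash
python3 plan.py .649 -.159 .1234 45 1; python3 -c "
from h import *
im=snap('wrist','w4.png')
cv2.imwrite('pics/w4c.png',cv2.resize(im[130:330,200:440],None,fx=2.5,fy=2.5))"
```

```text
t 10.78 pos [ 0.6497 -0.1603  0.1321] yaw 45.0 tilt [ 0.0008 -0.0001] q [ 0.25  0.96 -0.14  1.54  0.19  0.66  0.8 ] op 0.466 ff 20.0 F [ 0.1 -0.   0. ]
turn about tool z: -0.0 then shift in tool axes after turn: [0.0014 0.0005 0.0087] per row /n [0.0014 0.0005 0.0087] dist 0.009
```

View pics/w4c.png

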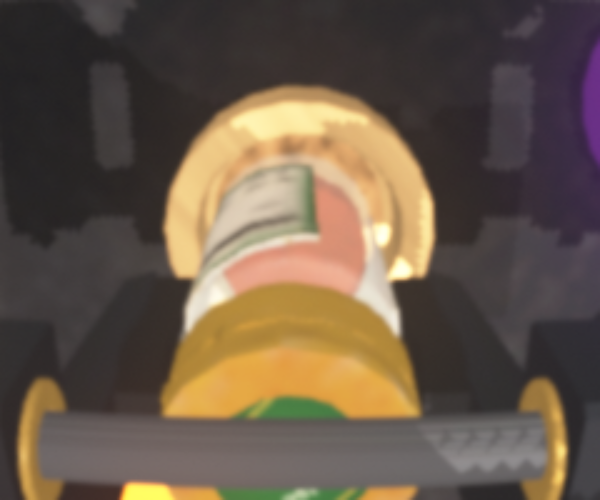

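The jar is inside the well and roughly centred (jar mid x≈297, holder 301 in the crop). Next is the final lowering.

>>> play_rows(
  translation=[
    [0.001,0,0.003],
    [0,0,0.002],
    [0,0,0.001],
    [0,0,0.001],
    [0,0,0.001],
    [0,0,0.001],
    [0,0,0],
    [0,0,0],
  ],
  delta_rot=[
    [0,0,0],
    [0,0,0],
    [0,0,0],
    [0,0,0],
    [0,0,0],
    [0,0,0],
    [0,0,0],
    [0,0,0],
  ],
  grip=[-1,-1,-1,-1,-1,-1,-1,-1],
)

```text
clock: 11.82
tool_pos: [0.6487, -0.1596, 0.1227]
eef_rot: [0.383, 0.924, 0.0, 0.0]
contact_force: [-0.1, -0.2, -0.1]
opening: 0.463
finger_force: 20.0
```

>>> play_rows(
  translation=[
    [0,0,0.001],
    [0,0,0],
  ],
  delta_rot=[
    [0,0,0],
    [0,0,0],
  ],
  grip=[-1,-1],
)

```text
clock: 12.08
tool_pos: [0.6489, -0.1596, 0.1227]
eef_rot: [0.383, 0.924, 0.0, 0.0]
contact_force: [-1.5, 1.2, 5.9]
opening: 0.462
finger_force: 20.0
```

>>> play_rows(
  translation=[
    [0,0,0.001],
    [0,0,0],
  ],
  delta_rot=[
    [0,0,0],
    [0,0,0],
  ],
  grip=[-1,-1],
)

```text
clock: 12.32
tool_pos: [0.649, -0.1596, 0.1226]
eef_rot: [0.383, 0.924, 0.0, 0.001]
contact_force: [-3.9, 0.9, 10.3]
opening: 0.462
finger_force: 20.0
```

The jar is seated at z 0.1227, where the force began to rise. I'll release it, retreat, turn and go look at the square jar.

>>> play_rows(
  translation=[
    [0,0,-0.002],
    [0,0,0],
    [0,0,0],
    [0,0,0],
    [0,0,0],
    [0,0,-0.02],
    [0,0,-0.05],
    [0,0,-0.05],
    [0,0,-0.04],
    [0,0,0],
    [0,0,0],
    [0,0,0],
    [0,0,0],
    [0,0,0],
    [0,0,0],
    [0,0,0],
    [0,0,0],
    [0,0,0],
  ],
  delta_rot=[
    [0,0,0],
    [0,0,0],
    [0,0,0],
    [0,0,0],
    [0,0,0],
    [0,0,0],
    [0,0,0],
    [0,0,0],
    [0,0,0],
    [0,0,10],
    [0,0,10],
    [0,0,10],
    [0,0,10],
    [0,0,10],
    [0,0,10],
    [0,0,10],
    [0,0,10],
    [0,0,10],
  ],
  grip=[-1,0.2,0.6,1,1,1,1,1,1,1,1,1,1,1,1,1,1,1],
)

```text
clock: 14.58
tool_pos: [0.6489, -0.1592, 0.2843]
eef_rot: [0.925, 0.38, 0.001, -0.0]
contact_force: [0.1, -0.1, 0.2]
opening: 1.002
finger_force: 0.0
```

>>> play_rows(
  translation=[
    [0.018,-0.032,0],
    [0.0235,-0.041,0],
    [0.0235,-0.041,0],
    [0.0235,-0.041,0],
    [0.0235,-0.041,0],
    [0.0235,-0.041,0],
    [0.018,-0.032,0],
    [0.009,-0.02,0],
    [0,0,0],
    [0,0,0],
  ],
  delta_rot=[
    [0,0,0],
    [0,0,0],
    [0,0,0],
    [0,0,0],
    [0,0,0],
    [0,0,0],
    [0,0,0],
    [0,0,0],
    [0,0,0],
    [0,0,0],
  ],
  grip=[1,1,1,1,1,1,1,1,1,1],
)

```text
clock: 15.82
tool_pos: [0.5598, 0.1583, 0.2836]
eef_rot: [0.924, 0.382, 0.001, 0.0]
contact_force: [0.3, 0.1, -0.2]
opening: 1.002
finger_force: 0.0
```

```bash
python3 plan.py .623 .2245 .28 -45 1; python3 -c "
from h import *
im=snap('wrist','w5.png')
for n,p in dict(sq=(.623,.2246,.097),st=(.572,.333,.086)).items(): print(n,proj('wrist',p).round(1))
snap('top','t5.png')
for d in r.silhouettes('wrist','square_jar')[:1]: cv2.imwrite('pics/w5m.png',np.array(d['pixels']).astype(np.uint8)*255)"
```

```text
t 15.82 pos [0.5598 0.1583 0.2836] yaw -45.08 tilt [ 0.0014 -0.0002] q [-0.54  0.68  0.32  1.74 -0.29  0.77 -0.86] op 1.002 ff 0.0 F [ 0.3  0.1 -0.2]
turn about tool z: -0.08 then shift in tool axes after turn: [ 0.0915 -0.0021  0.0036] per row /n [ 0.0915 -0.0021  0.0036] dist 0.092
sq [311.2  91.3]
st [190.6  56.2]
```

View pics/w5.png

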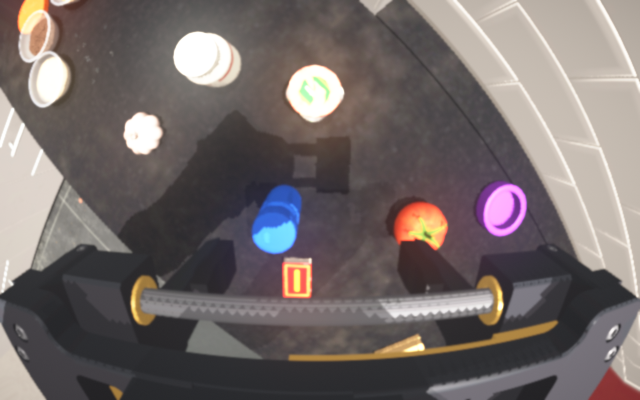

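```bash
cat > sqfit.py <<'E'
from h import *
import sys
f,x0,y0=sys.argv[1],float(sys.argv[2]),float(sys.argv[3])
im=cv2.imread(f'pics/{f}.png'); S=6
cal=r.get_calibration('wrist')
# rounded square: half flat 23, half corner 27.5
k=(.023*np.sqrt(2)-.0275)/(np.sqrt(2)-1)  # corner radius
def sq(z,h=.023):
    a=np.linspace(0,2*np.pi,80); c=h-k
    return np.array([[np.sign(np.cos(t))*c+k*np.cos(t),np.sign(np.sin(t))*c+k*np.sin(t),z] for t in a])
def shape(x,y,yaw):
    Rz=R.from_euler('z',yaw,degrees=True).as_matrix()
    a=np.linspace(0,2*np.pi,60)
    cap=np.array([[.0225*np.cos(t),.0225*np.sin(t),.097] for t in a])
    return np.vstack([sq(0),sq(.066),cap])@Rz.T+[x,y,0]
u0=proj('wrist',[x0,y0,.05]).round().astype(int); B=60
m=np.array(r.silhouettes('wrist','square_jar')[0]['pixels']).astype(np.uint8)
print('mask area',m.sum())
def ren(p):
    uv=np.array([proj('wrist',q,cal) for q in shape(*p)]); o=np.zeros((2*B*S,2*B*S),np.uint8)
    cv2.fillConvexPoly(o,cv2.convexHull((((uv-u0+B+.5)*S)).round().astype(np.int32)),1); return o
M=cv2.resize(m[max(0,u0[1]-B):u0[1]+B,u0[0]-B:u0[0]+B],None,fx=S,fy=S,interpolation=cv2.INTER_LINEAR)
M=cv2.copyMakeBorder(M,2*B*S-M.shape[0],0,0,0,cv2.BORDER_CONSTANT)
cost=lambda p:float((ren(p)!=M).sum())/S/S
from scipy.optimize import minimize
out=[]
for yaw in range(0,90,10):
    q=minimize(lambda v:cost([x0+v[0]/1e3,y0+v[1]/1e3,yaw+v[2]]),[0,0,0],method='Nelder-Mead',options=dict(initial_simplex=[[0,0,0],[6,0,0],[0,6,0],[0,0,8]],maxfev=70))
    out.append((round(q.fun,1),np.round([x0+q.x[0]/1e3,y0+q.x[1]/1e3],4).tolist(),round(yaw+q.x[2],1)))
out.sort(key=lambda o:o[0]); print(*out[:5],sep='\n')
c=im[max(0,u0[1]-45):u0[1]+45,u0[0]-45:u0[0]+45]; cv2.imwrite('pics/sq.png',cv2.resize(c,None,fx=6,fy=6,interpolation=cv2.INTER_CUBIC))
E
python3 sqfit.py w5 .623 .2245
```

```text
mask area 2129
(np.float64(200.9), [0.6248, 0.2228], np.float64(-0.5))
(np.float64(201.0), [0.6248, 0.2228], np.float64(1.7))
(np.float64(201.1), [0.6248, 0.223], np.float64(86.9))
(np.float64(201.2), [0.6241, 0.2233], np.float64(0.8))
(np.float64(201.5), [0.6247, 0.2231], np.float64(0.5))
```

View pics/sq.png

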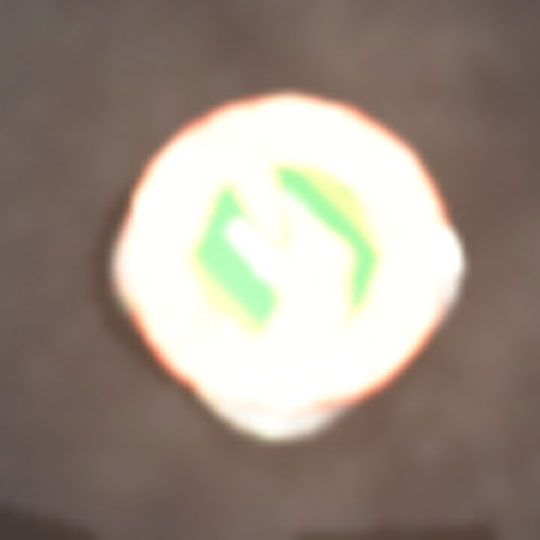

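The body corners sit on the image's horizontal and vertical (left at (118,265), right at (462,262), bottom at (278,437) in the crop). With tool yaw −45°, that puts the flats along world x and y. I'll grasp along y with yaw −90.

>>> play_rows(
  translation=[
    [0,0,0],
    [0,0,0],
    [0,0,0],
    [0,0,0],
    [0,0,0],
    [0.02,-0.02,0],
    [0.03,-0.03,0],
    [0.014,-0.015,0.01],
    [0,0,0.03],
    [0,0,0.04],
    [0,0,0.04],
    [0,0,0.03],
    [0,0,0.02],
    [0,0,0.008],
    [0,0,0],
    [0,0,0],
    [0,0,0],
  ],
  delta_rot=[
    [0,0,9],
    [0,0,9],
    [0,0,9],
    [0,0,9],
    [0,0,9],
    [0,0,0],
    [0,0,0],
    [0,0,0],
    [0,0,0],
    [0,0,0],
    [0,0,0],
    [0,0,0],
    [0,0,0],
    [0,0,0],
    [0,0,0],
    [0,0,0],
    [0,0,0],
  ],
  grip=[1,1,1,1,1,1,1,1,1,1,1,1,1,1,1,1,1],
)

```text
clock: 18.15
tool_pos: [0.6238, 0.2249, 0.1058]
eef_rot: [1.0, 0.0, 0.001, -0.0]
contact_force: [0.5, 0.9, -0.5]
opening: 0.999
finger_force: 0.0
```

```bash
python3 plan.py .624 .2235 .105 -90 1; python3 -c "
from h import *
im=snap('wrist','w6.png')"
```

```text
t 18.15 pos [0.6238 0.2249 0.1058] yaw -89.99 tilt [0.0017 0.0007] q [-0.63  1.04  0.43  1.58 -0.63  0.66 -1.46] op 0.999 ff 0.0 F [ 0.5  0.9 -0.5]
turn about tool z: 0.01 then shift in tool axes after turn: [0.0002 0.0014 0.0008] per row /n [0.0002 0.0014 0.0008] dist 0.002
```

View pics/w6.png

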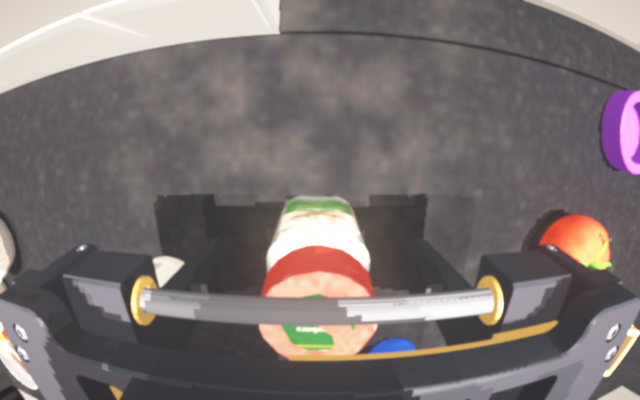

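The jar is squared up and centred (cap x≈318). I'll grip and lift.

>>> play_rows(
  translation=[
    [0,0,0],
    [0,0,0],
    [0,0,0],
    [0,0,0],
    [0,0,0],
    [0,0,0],
  ],
  delta_rot=[
    [0,0,0],
    [0,0,0],
    [0,0,0],
    [0,0,0],
    [0,0,0],
    [0,0,0],
  ],
  grip=[0,-1,-1,-1,-1,-1],
  squeeze=20,
)

```text
clock: 18.95
tool_pos: [0.6233, 0.2246, 0.1047]
eef_rot: [1.0, -0.0, -0.0, -0.0]
contact_force: [-0.7, 0.7, -0.5]
opening: 0.517
finger_force: 19.9
```

>>> play_rows(
  translation=[
    [0,0,-0.01],
    [0,0,-0.03],
    [0,0,-0.05],
    [0,0,-0.05],
    [0,0,-0.035],
    [0,0,0],
    [0,0,0],
    [0,0,0],
  ],
  delta_rot=[
    [0,0,0],
    [0,0,0],
    [0,0,0],
    [0,0,0],
    [0,0,0],
    [0,0,9.9],
    [0,0,9.9],
    [0,0,0],
  ],
  grip=[-1,-1,-1,-1,-1,-1,-1,-1],
)

```text
clock: 19.95
tool_pos: [0.6229, 0.2248, 0.28]
eef_rot: [0.985, -0.171, -0.0, 0.0]
contact_force: [0.1, 0.5, -1.7]
opening: 0.515
finger_force: 19.9
```

```bash
python3 plan.py .443 -.1585 .27 -109.8 10
```

```text
t 19.95 pos [0.6229 0.2248 0.28  ] yaw -109.69 tilt [-0.0002 -0.0004] q [-0.74  0.86  0.67  1.49 -0.59  1.   -1.83] op 0.515 ff 19.9 F [ 0.1  0.5 -1.7]
turn about tool z: 0.11 then shift in tool axes after turn: [-0.0395  0.4216  0.01  ] per row /n [-0.0039  0.0422  0.001 ] dist 0.424
```

>>> play_rows(
  translation=[
    [-0.0015,0.02,0],
    [-0.004,0.042,0],
    [-0.004,0.042,0],
    [-0.004,0.042,0],
    [-0.004,0.042,0],
    [-0.004,0.042,0],
    [-0.004,0.042,0],
    [-0.004,0.042,0],
    [-0.004,0.042,0],
    [-0.004,0.042,0.005],
    [-0.002,0.0236,0.005],
    [0,0,0],
    [0,0,0],
    [0,0,0],
  ],
  delta_rot=[
    [0,0,0],
    [0,0,0],
    [0,0,0],
    [0,0,0],
    [0,0,0],
    [0,0,0],
    [0,0,0],
    [0,0,0],
    [0,0,0],
    [0,0,0],
    [0,0,0],
    [0,0,0],
    [0,0,0],
    [0,0,0],
  ],
  grip=[-1,-1,-1,-1,-1,-1,-1,-1,-1,-1,-1,-1,-1,-1],
)

```text
clock: 21.7
tool_pos: [0.444, -0.1574, 0.2698]
eef_rot: [0.985, -0.17, 0.0, -0.0]
contact_force: [0.2, 0.1, -1.9]
opening: 0.517
finger_force: 19.9
```

```bash
python3 plan.py .443 -.1585 .14 -109.8 1; python3 -c "
from h import *
im=snap('wrist','w7.png')
def dr(pts,z):
    for p in pts:
        u=proj('wrist',[p[0],p[1],z]); cv2.circle(im,tuple(int(round(v)) for v in u),0,(255,0,255),-1)
t=np.linspace(-1,1,40)
M=R.from_euler('z',-19.8,degrees=True).as_matrix()[:2,:2]
for h in (.030,.038):
    for a in t:
        for q in ((a*h,h),(a*h,-h),(h,a*h),(-h,a*h)): dr([M@q+[.443,-.1585]],.024)
for a in np.linspace(0,6.28,60): dr([(.5385+.044*np.cos(a),-.32+.044*np.sin(a))],.024)
cv2.imwrite('pics/w7o.png',im)"
```

```text
t 21.7 pos [ 0.444  -0.1574  0.2698] yaw -109.61 tilt [0.0005 0.0006] q [-0.09  0.61  0.54  2.08 -0.55  0.6  -1.07] op 0.517 ff 19.9 F [ 0.2  0.1 -1.9]
turn about tool z: 0.19 then shift in tool axes after turn: [-0.0006  0.0014  0.1298] per row /n [-0.0006  0.0014  0.1298] dist 0.13
```

View pics/w7o.png

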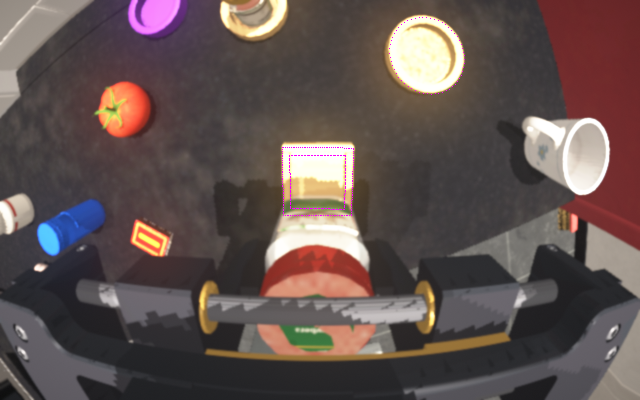

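The square holder's far edge sits at row ≈143, against 148 in my overlay. That is an offset of a few mm, so I'll measure it.

```bash
python3 - <<'E'
from h import *
im=cv2.imread('pics/w7.png').astype(float).mean(2)
p=im[:,300:335].mean(1)[130:175]; print(p.round())
q=im[155:180].mean(0)[270:370]; print(q.round())
for uv in [(318,142.5),(281.5,165),(354.5,165)]: print(uv,atz('wrist',uv,.024).round(4))
k=R.from_quat(r.get_state()['eef_rot']).as_matrix(); print(k[:,:2].round(3), r.get_state()['tool_pos'])
E
```

```text
[ 88.  89.  89.  90.  90.  90.  90.  90.  90.  90.  94. 114. 154. 198.
 233. 250. 254. 254. 254. 254. 253. 252. 252. 254. 254. 254. 254. 254.
 254. 254. 253. 251. 251. 250. 249. 249. 249. 250. 250. 251. 251. 251.
 250. 250. 250.]
[ 85.  85.  85.  84.  82.  81.  81.  82.  82.  83.  88. 126. 198. 234.
 245. 248. 248. 247. 243. 231. 225. 236. 244. 246. 246. 245. 244. 245.
 247. 248. 248. 248. 248. 248. 246. 245. 245. 246. 246. 245. 244. 244.
 244. 246. 246. 247. 249. 250. 251. 251. 251. 251. 251. 251. 251. 251.
 251. 251. 251. 251. 251. 251. 251. 251. 251. 251. 251. 251. 251. 251.
 251. 250. 245. 229. 202. 208. 234. 246. 249. 250. 249. 244. 224. 166.
 105.  85.  82.  81.  81.  80.  79.  79.  79.  78.  77.  77.  77.  77.
  77.  76.]
(318, 142.5) [ 0.4834 -0.1737  0.024 ]
(281.5, 165) [ 0.4739 -0.1287  0.024 ]
(354.5, 165) [ 0.4475 -0.2027  0.024 ]
[[ 0.942 -0.336]
 [-0.336 -0.942]
 [ 0.    -0.001]] [ 0.44393579 -0.15746154  0.26971648]
```

>>> play_rows(
  translation=[
    [0.0025,0.002,0.01],
    [0,0,0.03],
    [0,0,0.03],
    [0,0,0.03],
    [0,0,0.02],
    [0,0,0.012],
    [0,0,0.01],
    [0,0,0.009],
    [0,0,0],
    [0,0,0],
  ],
  delta_rot=[
    [0,0,0],
    [0,0,0],
    [0,0,0],
    [0,0,0],
    [0,0,0],
    [0,0,0],
    [0,0,0],
    [0,0,0],
    [0,0,0],
    [0,0,0],
  ],
  grip=[-1,-1,-1,-1,-1,-1,-1,-1,-1,-1],
)

```text
clock: 23.0
tool_pos: [0.4451, -0.1614, 0.119]
eef_rot: [0.985, -0.172, 0.0, 0.0]
contact_force: [-0.0, -0.5, -1.9]
opening: 0.513
finger_force: 19.9
```

```bash
python3 plan.py .4455 -.16 .1107 -109.8 1; python3 -c "
from h import *
im=snap('wrist','w8.png')
cv2.imwrite('pics/w8c.png',cv2.resize(im[130:330,200:440],None,fx=2.5,fy=2.5))"
```

```text
t 23.0 pos [ 0.4451 -0.1614  0.119 ] yaw -109.8 tilt [ 0.0006 -0.0002] q [ 0.14  0.86  0.18  2.16 -0.78  0.19 -0.88] op 0.513 ff 19.9 F [-0.  -0.5 -1.9]
turn about tool z: -0.0 then shift in tool axes after turn: [-0.0001 -0.0015  0.0083] per row /n [-0.0001 -0.0015  0.0083] dist 0.008
```

View pics/w8c.png

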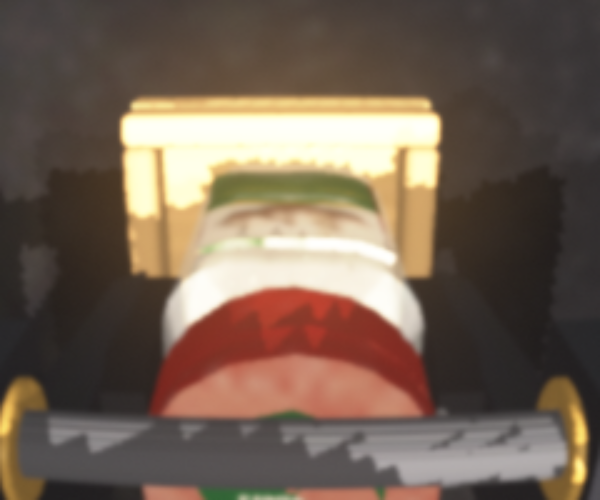

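The jar is in the well but about 2–3 mm right of centre (jar mid x≈295, well 282). I'll shift −2.5 mm in y and lower it.

>>> play_rows(
  translation=[
    [0,-0.0025,0.001],
    [0,0,0.002],
    [0,0,0.002],
    [0,0,0.001],
    [0,0,0.001],
    [0,0,0.001],
    [0,0,0],
    [0,0,0],
  ],
  delta_rot=[
    [0,0,0],
    [0,0,0],
    [0,0,0],
    [0,0,0],
    [0,0,0],
    [0,0,0],
    [0,0,0],
    [0,0,0],
  ],
  grip=[-1,-1,-1,-1,-1,-1,-1,-1],
)

```text
clock: 24.05
tool_pos: [0.4457, -0.159, 0.1124]
eef_rot: [0.985, -0.173, 0.001, -0.0]
contact_force: [-1.1, 2.1, 19.5]
opening: 0.517
finger_force: 20.0
```

>>> play_rows(
  translation=[
    [0,0,0.001],
    [0,0,0],
  ],
  delta_rot=[
    [0,0,0],
    [0,0,0],
  ],
  grip=[-1,-1],
)

```text
clock: 24.3
tool_pos: [0.4458, -0.1591, 0.1117]
eef_rot: [0.985, -0.173, 0.001, -0.0]
contact_force: [-3.1, 1.6, 23.8]
opening: 0.516
finger_force: 20.0
```

>>> play_rows(
  translation=[
    [0,0,-0.0015],
    [0,0,0],
    [0,0,0],
    [0,0,0],
    [0,0,0],
    [0,0,-0.02],
    [0,0,-0.05],
    [0,0,-0.05],
    [0,0,-0.05],
    [0,0,0],
    [0,0,0],
    [0,0,0],
  ],
  delta_rot=[
    [0,0,0],
    [0,0,0],
    [0,0,0],
    [0,0,0],
    [0,0,0],
    [0,0,0],
    [0,0,0],
    [0,0,0],
    [0,0,0],
    [0,0,-9.9],
    [0,0,-9.9],
    [0,0,0],
  ],
  grip=[-1,0.2,0.6,1,1,1,1,1,1,1,1,1],
)

```text
clock: 25.8
tool_pos: [0.4456, -0.1588, 0.2813]
eef_rot: [1.0, -0.001, 0.0, -0.0]
contact_force: [-0.7, 0.4, -0.0]
opening: 1.003
finger_force: 0.0
```

>>> play_rows(
  translation=[
    [0.002,-0.03,0],
    [0.003,-0.045,0],
    [0.003,-0.045,0],
    [0.003,-0.045,0],
    [0.003,-0.045,0],
    [0.003,-0.045,0],
    [0.003,-0.045,0],
    [0.003,-0.045,0],
    [0.003,-0.045,0],
    [0.003,-0.045,0],
    [0.003,-0.035,0],
    [0.002,-0.022,0],
    [0,0,0],
    [0,0,0],
    [0,0,0],
  ],
  delta_rot=[
    [0,0,0],
    [0,0,0],
    [0,0,0],
    [0,0,0],
    [0,0,0],
    [0,0,0],
    [0,0,0],
    [0,0,0],
    [0,0,0],
    [0,0,0],
    [0,0,0],
    [0,0,0],
    [0,0,0],
    [0,0,0],
    [0,0,0],
  ],
  grip=[1,1,1,1,1,1,1,1,1,1,1,1,1,1,1],
)

```text
clock: 27.68
tool_pos: [0.48, 0.3314, 0.2814]
eef_rot: [1.0, -0.002, -0.0, 0.0]
contact_force: [-0.7, -0.1, -0.4]
opening: 0.998
finger_force: 0.0
```

```bash
python3 plan.py .572 .333 .28 -90 1; python3 -c "
from h import *
im=snap('wrist','w9.png')
def dr(x,y,rad,z):
    for a in np.linspace(0,6.28,60):
        u=proj('wrist',[x+rad*np.cos(a),y+rad*np.sin(a),z]); cv2.circle(im,tuple(int(round(v)) for v in u),0,(255,0,255),-1)
dr(.572,.333,.0215,.086);dr(.572,.333,.027,0)
tp=snap('top','t9.png')
a=cv2.resize(im[0:200,170:470],None,fx=2.5,fy=2.5); b=cv2.resize(tp[130:280,170:480],(750,363))[:150]
cv2.imwrite('pics/w9o.png',a)
b=cv2.resize(tp[120:270,180:480],(750,375)); b[:]=b
cv2.imwrite('pics/t9c.png',b)"
```

```text
t 27.68 pos [0.48   0.3314 0.2814] yaw -90.18 tilt [-0.0002 -0.0006] q [-1.03  0.74  0.63  1.74 -0.56  0.84 -1.72] op 0.998 ff 0.0 F [-0.7 -0.1 -0.4]
turn about tool z: -0.18 then shift in tool axes after turn: [ 0.092  -0.0016  0.0014] per row /n [ 0.092  -0.0016  0.0014] dist 0.092
```

View pics/w9o.png

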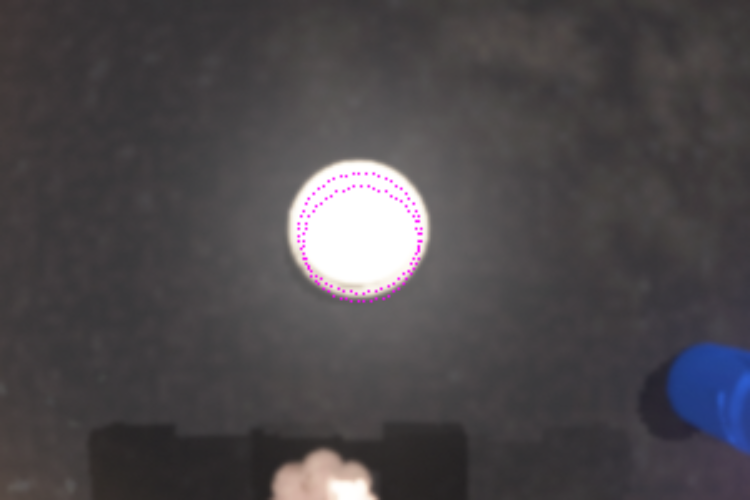

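View pics/t9c.png

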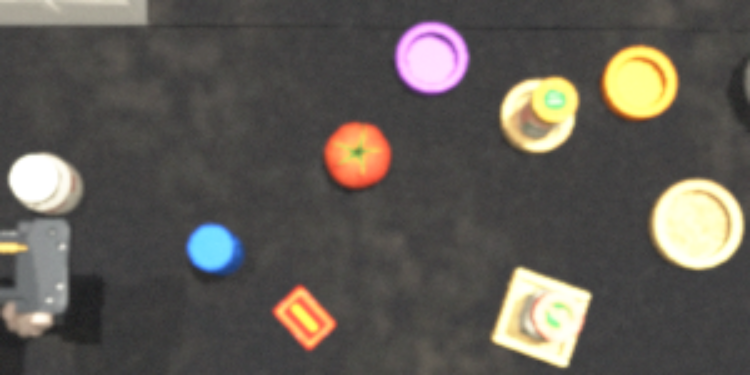

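The stout bottle's outline is centred near (313,91) px, about 3–4 mm further in x than my estimate, so I'll aim at (0.575, 0.334). The top view shows the two placed jars standing in their holders. My 14 pictures are used up, so from here I work by numbers.

>>> play_rows(
  translation=[
    [0.03,-0.001,0],
    [0.04,-0.001,0],
    [0.025,-0.001,0.005],
    [0,0,0.02],
    [0,0,0.04],
    [0,0,0.04],
    [0,0,0.04],
    [0,0,0.025],
    [0,0,0.012],
    [0,0,0.007],
    [0,0,0],
    [0,0,0],
  ],
  delta_rot=[
    [0,0,0],
    [0,0,0],
    [0,0,0],
    [0,0,0],
    [0,0,0],
    [0,0,0],
    [0,0,0],
    [0,0,0],
    [0,0,0],
    [0,0,0],
    [0,0,0],
    [0,0,0],
  ],
  grip=[1,1,1,1,1,1,1,1,1,1,1,1],
)

```text
clock: 29.28
tool_pos: [0.5754, 0.3362, 0.0933]
eef_rot: [1.0, -0.0, 0.001, -0.0]
contact_force: [-0.5, 0.0, -0.4]
opening: 0.999
finger_force: 0.0
```

```bash
python3 plan.py .575 .334 .092 -90 1; python3 - <<'E'
from h import *
im=snap('wrist','w10.png')
for d in r.silhouettes('wrist','stout_bottle'):
    m=np.array(d['pixels']); ys,xs=np.nonzero(m); print(round(d['confidence'],2),len(xs),xs.min(),xs.max(),ys.min(),ys.max(),xs.mean().round(1))
for p in [(.602,.334,.03),(.602,.334,.0),(.575,.334,.086)]: print(proj('wrist',p).round(1))
E
```

```text
t 29.27 pos [0.5754 0.3362 0.0933] yaw -90.01 tilt [0.0017 0.0009] q [-0.83  1.07  0.47  1.57 -0.69  0.67 -1.59] op 0.999 ff 0.0 F [-0.5  0.  -0.4]
turn about tool z: -0.01 then shift in tool axes after turn: [-0.0004  0.0022  0.0013] per row /n [-0.0004  0.0022  0.0013] dist 0.003
0.58 12166 262 379 197 354 319.8
[319.5 211.2]
[319.  195.1]
[320.7 328.8]
```

>>> play_rows(
  translation=[
    [0,0.001,0],
    [0,0,0],
    [0,0,0],
    [0,0,0],
    [0,0,0],
    [0,0,0],
  ],
  delta_rot=[
    [0,0,0],
    [0,0,0],
    [0,0,0],
    [0,0,0],
    [0,0,0],
    [0,0,0],
  ],
  grip=[0.4,-1,-1,-1,-1,-1],
  squeeze=25,
)

```text
clock: 30.12
tool_pos: [0.5748, 0.335, 0.0922]
eef_rot: [1.0, -0.0, -0.0, -0.0]
contact_force: [0.6, -0.5, 0.8]
opening: 0.596
finger_force: 25.0
```

>>> play_rows(
  translation=[
    [0,0,-0.01],
    [0,0,-0.03],
    [0,0,-0.05],
    [0,0,-0.05],
    [0,0,-0.05],
    [0,0,0],
    [0,0,0],
  ],
  delta_rot=[
    [0,0,0],
    [0,0,0],
    [0,0,0],
    [0,0,0],
    [0,0,0],
    [0,0,0],
    [0,0,0],
  ],
  grip=[-1,-1,-1,-1,-1,-1,-1],
)

```text
clock: 31.0
tool_pos: [0.574, 0.335, 0.2815]
eef_rot: [1.0, 0.0, -0.001, 0.0]
contact_force: [-0.4, -0.4, -2.5]
opening: 0.596
finger_force: 25.0
```

```bash
python3 plan.py .54 -.32 .28 -90 14
```

```text
t 31.0 pos [0.574  0.335  0.2815] yaw -90.0 tilt [-0.0018 -0.    ] q [-0.9   0.85  0.62  1.48 -0.55  1.   -1.7 ] op 0.596 ff 25.0 F [-0.4 -0.4 -2.5]
turn about tool z: 0.0 then shift in tool axes after turn: [-0.034   0.655   0.0015] per row /n [-0.0024  0.0468  0.0001] dist 0.656
```

>>> play_rows(
  translation=[
    [-0.003,0.025,0],
    [-0.006,0.047,0],
    [-0.006,0.047,0],
    [-0.006,0.047,0],
    [-0.006,0.047,0],
    [-0.006,0.047,0],
    [-0.006,0.047,0],
    [-0.006,0.047,0],
    [-0.006,0.047,0],
    [-0.006,0.047,0],
    [-0.006,0.047,0],
    [-0.006,0.047,0],
    [-0.006,0.047,0],
    [-0.006,0.047,0],
    [-0.005,0.04,0],
    [-0.003,0.026,0],
    [0,0,0],
    [0,0,0],
    [0,0,0],
  ],
  delta_rot=[
    [0,0,0],
    [0,0,0],
    [0,0,0],
    [0,0,0],
    [0,0,0],
    [0,0,0],
    [0,0,0],
    [0,0,0],
    [0,0,0],
    [0,0,0],
    [0,0,0],
    [0,0,0],
    [0,0,0],
    [0,0,0],
    [0,0,0],
    [0,0,0],
    [0,0,0],
    [0,0,0],
    [0,0,0],
  ],
  grip=[-1,-1,-1,-1,-1,-1,-1,-1,-1,-1,-1,-1,-1,-1,-1,-1,-1,-1,-1],
)

```text
clock: 33.38
tool_pos: [0.4863, -0.3651, 0.2815]
eef_rot: [1.0, 0.001, -0.0, -0.001]
contact_force: [0.8, 0.1, -1.4]
opening: 0.596
finger_force: 25.0
```

```bash
python3 plan.py .54 -.32 .28 -90 1; python3 - <<'E'
from h import *
im=snap('wrist','w11.png')
print(proj('wrist',(.54,-.32,.024)).round(1))
for t in ('large_holder','stout_bottle'):
  for d in r.silhouettes('wrist',t):
    m=np.array(d['pixels']).astype(np.uint8); c=max(cv2.findContours(m,0,1)[0],key=cv2.contourArea)[:,0]
    print(t,round(d['confidence'],2),m.sum(),c.min(0),c.max(0))
    if t=='large_holder':
        w=np.array([atz('wrist',p,.024)[:2] for p in c.astype(float)])*1000
        print(w.min(0),w.max(0),(w.min(0)+w.max(0))/2,cv2.fitEllipse(w.astype(np.float32)))
print('sq/slim',[ (t,[np.round(d['point'],3).tolist() for d in r.look_for('wrist',t)]) for t in ('slim_jar','square_jar')])
E
```

```text
t 33.38 pos [ 0.4863 -0.3651  0.2815] yaw -89.87 tilt [-0.0007  0.0021] q [ 0.31  0.74  0.48  1.66 -0.43  0.85 -0.6 ] op 0.596 ff 25.0 F [ 0.8  0.1 -1.4]
turn about tool z: 0.13 then shift in tool axes after turn: [ 0.0537 -0.0451  0.0015] per row /n [ 0.0537 -0.0451  0.0015] dist 0.07
[274.6 131.3]
large_holder 0.83 4762 [237  91] [315 169]
[ 497.68578427 -364.78268938] [ 584.54770948 -277.85187299] [ 541.11674687 -321.31728118] ((540.8971557617188, -321.028564453125), (85.65798950195312, 85.82556915283203), 138.14111328125)
stout_bottle 0.83 12277 [258 196] [375 296]
sq/slim [('slim_jar', [[0.64, -0.17, 0.095], [0.51, 0.142, 0.031]]), ('square_jar', [[0.455, -0.174, 0.08]])]
```

>>> play_rows(
  translation=[
    [0.02,-0.015,0],
    [0.024,-0.02,0],
    [0.01,-0.0096,0],
    [0,0,0.02],
    [0,0,0.04],
    [0,0,0.04],
    [0,0,0.03],
    [0,0,0.02],
    [0,0,0.012],
    [0,0,0.01],
    [0,0,0],
    [0,0,0],
  ],
  delta_rot=[
    [0,0,0],
    [0,0,0],
    [0,0,0],
    [0,0,0],
    [0,0,0],
    [0,0,0],
    [0,0,0],
    [0,0,0],
    [0,0,0],
    [0,0,0],
    [0,0,0],
    [0,0,0],
  ],
  grip=[-1,-1,-1,-1,-1,-1,-1,-1,-1,-1,-1,-1],
)

```text
clock: 35.12
tool_pos: [0.5402, -0.3227, 0.1109]
eef_rot: [1.0, 0.0, 0.001, 0.0]
contact_force: [0.5, 0.6, -1.9]
opening: 0.598
finger_force: 25.0
```

```bash
python3 plan.py .5405 -.3205 .098 -90 1; python3 - <<'E'
from h import *
im=snap('wrist','w12.png')
for t in ('large_holder','stout_bottle'):
  for d in r.silhouettes('wrist',t)[:2]:
    m=np.array(d['pixels']).astype(np.uint8); c=max(cv2.findContours(m,0,1)[0],key=cv2.contourArea)[:,0]
    print(t,round(d['confidence'],2),m.sum(),c.min(0),c.max(0))
    if t=='large_holder':
        w=np.array([atz('wrist',p,.024)[:2] for p in c.astype(float)]).round(4); print(w.max(0),w[:,1].min())
E
```

```text
t 35.12 pos [ 0.5402 -0.3227  0.1109] yaw -90.0 tilt [ 0.0012 -0.0008] q [ 0.28  0.99  0.35  1.69 -0.56  0.56 -0.6 ] op 0.598 ff 25.0 F [ 0.5  0.6 -1.9]
turn about tool z: 0.0 then shift in tool axes after turn: [ 0.0003 -0.0022  0.0129] per row /n [ 0.0003 -0.0022  0.0129] dist 0.013
large_holder 0.67 5600 [239 162] [380 240]
[ 0.5875 -0.2767] -0.3618
stout_bottle 0.82 12520 [257 196] [375 297]
```

>>> play_rows(
  translation=[
    [0.001,-0.002,0.003],
    [0,0,0.003],
    [0,0,0.002],
    [0,0,0.001],
    [0,0,0.001],
    [0,0,0.001],
    [0,0,0],
    [0,0,0],
  ],
  delta_rot=[
    [0,0,0],
    [0,0,0],
    [0,0,0],
    [0,0,0],
    [0,0,0],
    [0,0,0],
    [0,0,0],
    [0,0,0],
  ],
  grip=[-1,-1,-1,-1,-1,-1,-1,-1],
)

```text
clock: 36.28
tool_pos: [0.5408, -0.3204, 0.0992]
eef_rot: [1.0, -0.0, 0.0, -0.0]
contact_force: [-1.2, 0.2, -1.1]
opening: 0.601
finger_force: 25.0
```

>>> play_rows(
  translation=[
    [0,0,0.001],
    [0,0,0],
  ],
  delta_rot=[
    [0,0,0],
    [0,0,0],
  ],
  grip=[-1,-1],
)

```text
clock: 36.52
tool_pos: [0.5408, -0.3204, 0.0982]
eef_rot: [1.0, -0.0, 0.0, -0.0]
contact_force: [0.3, 0.7, -1.4]
opening: 0.601
finger_force: 25.0
```

>>> play_rows(
  translation=[
    [0,0,0.001],
    [0,0,0],
  ],
  delta_rot=[
    [0,0,0],
    [0,0,0],
  ],
  grip=[-1,-1],
)

```text
clock: 36.78
tool_pos: [0.5409, -0.3205, 0.0982]
eef_rot: [1.0, -0.0, 0.0, -0.0]
contact_force: [-1.4, 2.2, 6.2]
opening: 0.6
finger_force: 24.9
```

>>> play_rows(
  translation=[
    [0,0,0.001],
    [0,0,0],
  ],
  delta_rot=[
    [0,0,0],
    [0,0,0],
  ],
  grip=[-1,-1],
)

```text
clock: 37.02
tool_pos: [0.5409, -0.3205, 0.0981]
eef_rot: [1.0, -0.0, 0.001, -0.0]
contact_force: [-2.7, 2.0, 13.5]
opening: 0.595
finger_force: 24.9
```

>>> play_rows(
  translation=[
    [0,0,-0.0015],
    [0,0,0],
    [0,0,0],
    [0,0,0],
    [0,0,0],
    [0,0,-0.02],
    [0,0,-0.05],
    [0,0,-0.05],
    [0,0,-0.05],
    [0,0,-0.01],
    [0,0,0],
  ],
  delta_rot=[
    [0,0,0],
    [0,0,0],
    [0,0,0],
    [0,0,0],
    [0,0,0],
    [0,0,0],
    [0,0,0],
    [0,0,0],
    [0,0,0],
    [0,0,0],
    [0,0,0],
  ],
  grip=[-1,0.4,0.7,1,1,1,1,1,1,1,1],
)

```text
clock: 38.4
tool_pos: [0.5409, -0.3203, 0.2787]
eef_rot: [1.0, 0.0, 0.001, 0.0]
contact_force: [-1.2, 0.8, -0.7]
opening: 0.993
finger_force: 0.0
```

>>> play_rows(
  translation=[
    [-0.003,-0.025,0],
    [-0.005,-0.045,0],
    [-0.005,-0.045,0],
    [-0.005,-0.045,0],
    [-0.005,-0.045,0],
    [-0.005,-0.045,0],
    [-0.005,-0.045,0],
    [-0.005,-0.045,0],
    [-0.005,-0.045,0],
    [-0.005,-0.045,0],
    [-0.005,-0.045,0],
    [-0.005,-0.045,0],
    [-0.005,-0.045,0],
    [-0.002,-0.035,0],
    [0,-0.02,0],
    [0,0,0],
    [0,0,0],
  ],
  delta_rot=[
    [0,0,0],
    [0,0,0],
    [0,0,0],
    [0,0,0],
    [0,0,0],
    [0,0,0],
    [0,0,0],
    [0,0,0],
    [0,0,0],
    [0,0,0],
    [0,0,0],
    [0,0,0],
    [0,0,0],
    [0,0,0],
    [0,0,0],
    [0,0,0],
    [0,0,0],
  ],
  grip=[1,1,1,1,1,1,1,1,1,1,1,1,1,1,1,1,1],
)

```text
clock: 40.52
tool_pos: [0.4761, 0.2975, 0.2776]
eef_rot: [1.0, -0.001, -0.0, 0.001]
contact_force: [-0.1, 0.0, 0.1]
opening: 1.0
finger_force: 0.0
```

```bash
python3 plan.py; python3 - <<'E'
from h import *
for c in ('scene','top'):
    snap(c,c+'_end.png')
    for t in ['slim_jar','square_jar','stout_bottle','garlic','tomato','matchbox']:
        print(c,t,[(np.round(d['point'],3).tolist(),round(d['confidence'],2)) for d in r.look_for(c,t)])
E
sed -i "s/(.445,.21)/(.649,-.16)/; s/(.615,.213)/(.4455,-.16)/; s/(.567,.324)/(.541,-.3205)/" meas.py; python3 meas.py | head -3
```

```text
t 40.52 pos [0.4761 0.2975 0.2776] yaw -90.16 tilt [-0.0002 -0.0016] q [-1.    0.72  0.63  1.81 -0.58  0.8  -1.64] op 1.0 ff 0.0 F [-0.1  0.   0.1]
scene slim_jar [([0.637, -0.167, 0.082], 0.96), ([0.499, 0.148, 0.067], 0.77)]
scene square_jar [([0.433, -0.174, 0.078], 0.83)]
scene stout_bottle [([0.527, -0.331, 0.068], 0.68)]
scene garlic [([0.444, 0.34, 0.028], 0.67)]
scene tomato [([0.592, 0.011, 0.045], 0.67)]
scene matchbox [([0.438, 0.075, 0.013], 0.67)]
top slim_jar [([0.644, -0.152, 0.112], 0.9), ([0.504, 0.157, 0.107], 0.85), ([0.438, 0.345, 0.033], 0.21), ([0.445, 0.078, 0.014], 0.18)]
top square_jar [([0.444, -0.16, 0.104], 0.8)]
top stout_bottle [([0.535, -0.311, 0.08], 0.79)]
top garlic [([0.44, 0.344, 0.034], 0.58)]
top tomato [([0.6, 0.027, 0.051], 0.75)]
top matchbox [([0.445, 0.081, 0.014], 0.58)]
slim_jar [[0.6453, -0.1587, 0.5123], [0.6453, -0.1595], [0.6574, -0.1493]] [('scene', np.float64(6.5), 386.0), ('top', np.float64(1.4), 433.0)]
square_jar [[0.4453, -0.1607, 0.5126], [0.4436, -0.1625], [0.4533, -0.151]] [('scene', np.float64(4.6), 524.0), ('top', np.float64(1.8), 430.0)]Traceback (most recent call last):
  File "meas.py", line 24, in <module>
    ob[c]=best; cv2.imwrite(f'pics/m_{t}_{c}.png',best[2]*255)
                                                  ~~~~^^^
TypeError: 'NoneType' object is not subscriptable
```

```bash
python3 -c "
from plant import r
print(r.finish_job())"
```

```text
the job is handed in; nothing more can be done
None
```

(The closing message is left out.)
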